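# Mount the counter sign in its post holder

### The arm

A 6-joint arm with a two-finger parallel gripper is mounted at the origin on the work surface. World frame = base frame: x ahead of the robot, y to its left, z up, the work surface at z = 0. Lengths are in m, angles in degrees, forces in N, time in s.
With the tool pointing down it reaches from about 0.325 to 0.925 m from the base axis. Payload 3.1 kg.
Tool frame: the origin (TCP) lies where the fingers leave the gripper's body, on its centre line; the fingertips stand 73 mm ahead of it and the grasp point (between the pads) lies 54 mm ahead of it (env.tip_extent is the distance from the TCP to the fingertips, in m); z points along the fingers, y is the line along which they close (so a half turn about z gives the same grasp; the last joint's range is limited). The gripper opens to 85 mm and grips with 20 to 120 N. Pads are 22 mm wide; open, the fingers measure 114 mm over their backs; the gripper's body (76 mm by 85 mm) begins 54 mm behind the grasp point. The pads swing forward as they close: fully open they stand 13 mm farther back than shut.
Start: joints at [60.722, 12.427, 92.441, -0, 75.132, -6.429], TCP at [0.243, 0.576, 0.304] pointing down, gripper open.
Joint ranges: [-157.48, 157.48], [-44.54, 120.13], [17.64, 146.25], [-64.5, 244.5], [7.68, 150.69], [-147.95, 147.95]. Speed limits (degrees/s): [159.86, 159.86, 180, 180, 180, 180].

### API

Orientations are given as a 3x3 rotation matrix whose columns are the frame's x, y, z axes.
In Python, from rig import env, viewer gives the robot as it stands. The module is installed in compiled form; this text tells all that it offers.
- The arm moves only by the tool send_rows, never from a script. Its argument "targets" is a list of rows, each a list of 4 numbers: the shift along the world's x, y, z in mm, then the turn about the world's z in rad. A call has 1 to 8 rows; each row is the pose to reach, as a shift and turn from the pose commanded when the call began; what a row does not reach only later rows make up. A row lasts 1/12 s, in which the tool goes at most 41.7 mm and 7.16 degrees, less where a joint would pass 70% of its speed; a pose out of reach is approached as far as the arm can. A call with a gripper value outside its range is refused whole. "claw" is the gripper's target within -1 to 1 (shut at 1, half-way at 0, fully open at -1), set as the call begins (left out, the last holds). The fingers move at their own pace and stop on an object; "squeeze" is the grip in N (left out, the last holds). Time passes only in rows, so rows that repeat a pose let the fingers close. It gives the time, the measured TCP pose, the force, the opening and the grip force at its end, in the units of the state.
- env.get_state(): the state, without advancing time (a new reading comes with each control period).
- viewer.get_image(name): name is "scene" or "top" or "wrist"; returns a dict with "frame" (384x512x3 uint8, red, green, blue), "intrinsics" (3x3 intrinsics, pixels), "k1" (the pictures are not rectified: a ray, as slopes to the right and down, at radius r is drawn at 1 + k1 r^2 times it, then the intrinsics apply), "pose" (4x4, takes a point from camera to world coordinates). Camera axes: x right, y down, z forward; pixel columns grow to the right and rows downward; lengths in m; the calibration is good to about 2 mm. A picture is of the moment at which its call begins. There is no depth.
- env.finish_job(): hands the job in; it is judged then, once.
The state is a dict: "time": time; "q": joint angles; "qd": joint speeds; "effort": joint torques, N m; "tool_pos": TCP position; "ee_rot": TCP orientation; "contact_force": force on the tool from outside, world axes, zero at the start; "ft_torque": the same for the moment, N m; "opening": finger opening in m; "grip_force": force on a finger pad.
Only numpy, scipy, OpenCV 4.12 (cv2) and the standard library are available. Lean on these libraries where they do the work, as an engineer would, in place of code of your own. Each camera call takes 0.05 s, during which the arm holds its last target. There are 200 camera calls.

### The job

Take the small counter sign out of its wooden storage block and slide its round post down into the holder's sleeve, past the spring plunger that grips it from the side, until it is fully home: resting on the cushioned stop hidden inside the sleeve. Press it home gently, by feel, with the panel's broad faces parallel to the long edges of the holder's foot plate, then let go. Leave the parcel, the stamp and the tape roll alone.

Things in the scene. Friction and masses are not known exactly. Their poses are not given: they have to be found in the camera images.
- sign: Loose counter sign, about 0.24 kg, standing in the block. Steel post 16 mm in diameter, 120 mm long, its lowest 10 mm tapering to a flat end 7 mm across; on top a flat black panel 12 mm thick (x), 90 mm wide (y), 52 mm tall (120 to 172 mm above the post's end), blank white on both faces, which are alike. Origin: centre of the post's flat lower end; z up the post.
- sign_foot (a point): The centre of the flat lower end of the sign's post (the same point as the origin of the sign).
- block: The wooden storage block, 90 x 130 x 50 mm (x, y, z), fixed to the counter. Origin: the centre of its underside. A square hole 18 mm wide, 42 mm deep, in the middle of its top holds the sign's post loosely.
- foot: The holder: dark steel foot plate 90 x 130 x 8 mm (long edges along y), fixed, with the stop it carries inside the sleeve. Origin: centre of its underside, on the sleeve's axis; z up. The stop is a height-adjustable rubber-cushioned disc; its setting is not measured: its top is 17 to 45 mm above this origin. It gives 1 mm per 6 N and must not get more than 25 N.
- sleeve: The holder's square aluminium sleeve, 40 x 40 x 100 mm, fixed on the middle of the foot plate and square to it. Square bore 18 mm wide, with a 45 degree lead-in 4 mm deep that widens it to 26 mm at the top. Origin: on the bore's axis at the sleeve's underside, 8 mm above the counter; z up. The plunger's housing and black pull knob stick out about 30 mm from its -y side.
- mouth (a point): The centre of the sleeve's open top, 108 mm above the counter. The hidden stop lies 63 to 91 mm below it.
- plunger (a joint): How far the spring plunger is pushed back, m: 0 free, 0.003 to 0.006 with the post past it, 0.009 at its end. It moves along the sleeve's y, 30 mm below the mouth; at rest its round 12 mm nose stands 6.5 mm into the bore. Pushing the post over it takes roughly 5 to 15 N, sliding on 3 to 10 N; its grip carries the sign's weight, so the sign does not drop home.
- parcel: Bystander: a loose cardboard parcel 120 x 80 x 60 mm with a paper band. Origin: the centre of its underside.
- stamp: Bystander: a loose wooden hand stamp, 40 mm across and 85 mm tall, standing up. Origin: the centre of its underside.
- tape: Bystander: a loose roll of brown tape, 60 mm across and 30 mm tall, lying flat. Origin: the centre of its underside.
Mind the look-alikes: they are no part of the job. Leave any blue look-alike of the foot alone. What is shaped like the sign but blue is not meant.

How it is judged (in metres and radians):
On the way, in this order (a step that is already met when the one before it is completed fails the run):
1. the sign is lifted clear of its storage block (height (world z) of sign_foot above 0.055 m), for 0.1 s.
2. the post has ridden over the plunger in the sleeve (z of sign_foot in the frame of mouth below -0.04 m and horizontal distance between sign_foot and mouth below 0.005 m and value of joint plunger above 0.002 m), for 0.1 s.
At the end, for the whole second after the job is handed in: The sign's post is in the sleeve (5 mm of its axis, 4 degrees of upright), pushing the plunger back over 2 mm, its end 58 mm or more down and resting on the hidden stop (over 0.5 N), broad faces parallel to the plate's long edges within 0.15 rad, either way round, at rest (contact force between sign and foot above 0.5 N and z of sign_foot in the frame of mouth below -0.058 m and horizontal distance between sign_foot and mouth below 0.005 m and value of joint plunger above 0.002 m and angle between sign's own z axis and vertical below 0.07 rad and angle between the x axis of sign and the x axis of foot, either way round below 0.15 rad and linear speed of sign below 0.01 m/s); the robot touches nothing.
It fails at once if the stop was pressed with more than 25 N (contact force between sign and foot above 25 N).
It fails at once if the parcel was moved more than 15 mm (distance of parcel from where it was at the start of the episode above 0.015 m).
It fails at once if the stamp was moved more than 15 mm (distance of stamp from where it was at the start of the episode above 0.015 m).
It fails at once if the tape roll was moved more than 15 mm (distance of tape from where it was at the start of the episode above 0.015 m).
It also fails if it takes over 70 s, if anything falls off the work surface, if the arm or the gripper's body presses on something with over 40 N, if the wrist force passes 120 N, or if a joint passes its speed limit or range.

## Working session

There is one attempt and no reset: what is moved stays moved. The work goes in short steps, Python scripts to look and compute and a tool call to move; the robot and the scene stay as the last step left them, time stands still between calls to the robot, and variables do not carry over. Pictures are saved under pics/ and viewed, at most 10 in all, crops included, and the job is handed in when it is done.

Besides the shell and the picture viewer there is one more tool, called after ">>>" by a JSON object that holds its "fn" and its "kwargs". send_rows: Moves the arm, as the interface text tells. Its arguments: {"type":"object","properties":{"targets":{"type":"array","items":{"type":"array","items":{"type":"number"}}},"claw":{"type":"number"},"squeeze":{"type":"number"}},"required":["targets"]}

```bash
mkdir -p pics; cat > h.py <<'E'
import numpy as np,cv2
from rig import env,viewer
def snap(n,f):
    d=viewer.get_image(n); cv2.imwrite('pics/'+f+'.png',cv2.cvtColor(d['frame'],cv2.COLOR_RGB2BGR))
    np.savez('pics/'+f+'.npz',K=d['intrinsics'],k1=d['k1'],P=d['pose']); return d
def ray(f,uv):
    d=np.load('pics/'+f+'.npz');K=d['K'];P=d['P']
    p=cv2.undistortPoints(np.array([[uv]],float),K,np.array([float(d['k1']),0,0,0]))[0,0]
    return P[:3,3],P[:3,:3]@np.array([p[0],p[1],1])
def onz(f,uv,z):
    o,r=ray(f,uv); return (o+r*(z-o[2])/r[2])*1000
def proj(f,X):
    d=np.load('pics/'+f+'.npz');K=d['K'];P=np.linalg.inv(d['P'])
    X=np.array(X,float).reshape(-1,3)
    return cv2.projectPoints(X,cv2.Rodrigues(P[:3,:3])[0],P[:3,3],K,np.array([float(d['k1']),0,0,0]))[0][:,0]
E
python3 - <<'E'
from h import *
a=snap('scene','s1');b=snap('top','t1')
for n in('s1','t1'):
    i=cv2.imread(f'pics/{n}.png');cv2.imwrite(f'pics/{n}b.png',cv2.resize(i,(800,600),interpolation=cv2.INTER_CUBIC))
s=env.get_state();print(s['time'],s['tool_pos'],s['ee_rot'],s['contact_force'],s['opening'])
for d in(a,b):print(d['pose'],d['intrinsics'],d['k1'])
E
```

```text
0.1 [0.24237705 0.57546075 0.30267423] [[-9.21538175e-01  3.88286351e-01 -1.04958208e-03]
 [ 3.88287705e-01  9.21536211e-01 -1.91568247e-03]
 [ 2.23394542e-04 -2.17291435e-03 -9.99997614e-01]] [-0.04456477  0.22833816 -0.6668245 ] 0.08574632963423963
[[ 0.77743169  0.50334917 -0.37714663  0.85338   ]
 [ 0.62896574 -0.62353312  0.46433668 -0.4707041 ]
 [-0.00143993 -0.59820236 -0.80134379  0.96368845]
 [ 0.          0.          0.          1.        ]] [[415.08853755   0.         260.97252285]
 [  0.         415.08853755 190.28592914]
 [  0.           0.           1.        ]] 0.04270571747405635
[[-0.02409497 -0.98890658  0.14657149  0.29756408]
 [-0.9997078   0.02355098 -0.00544588  0.07136883]
 [ 0.00193357 -0.14665988 -0.98918509  1.15903154]
 [ 0.          0.          0.          1.        ]] [[429.3419135    0.         256.54991781]
 [  0.         429.3419135  188.22118027]
 [  0.           0.           1.        ]] 0.0006881180951579957
```

View pics/s1b.png

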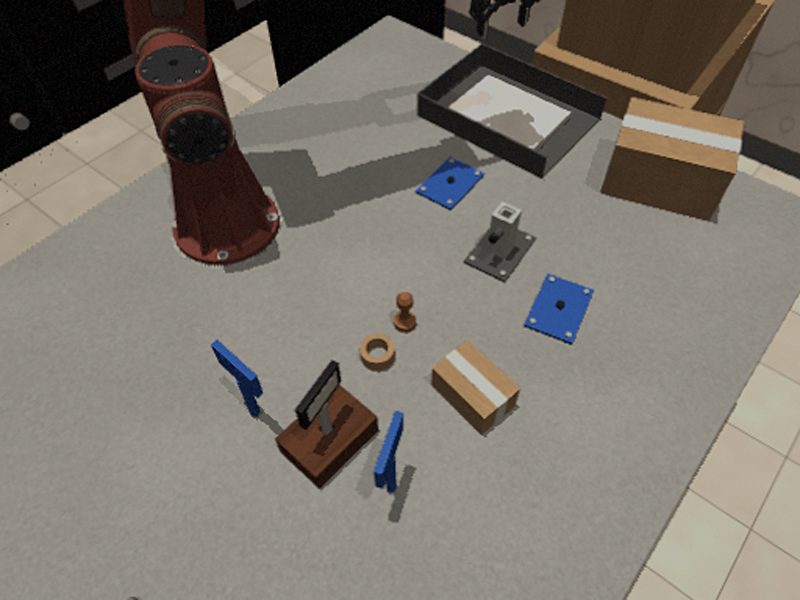

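View pics/t1b.png

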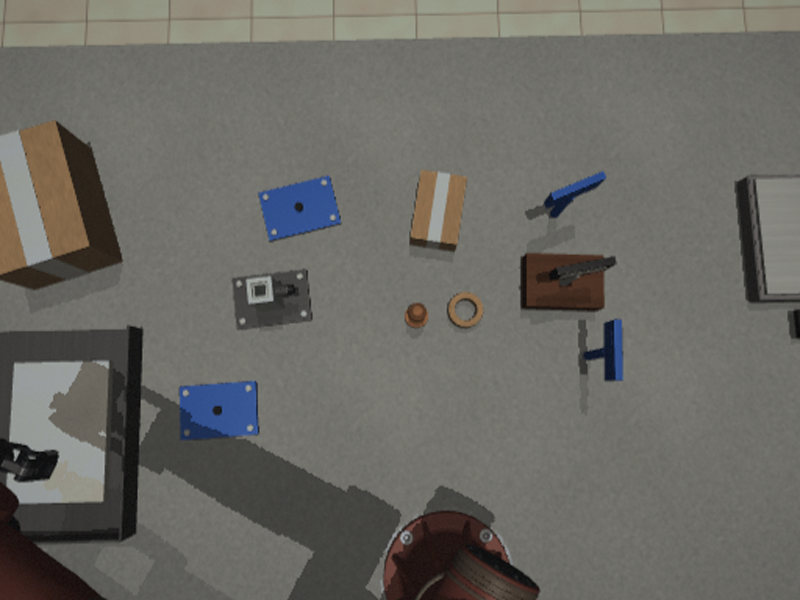

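The scene picture shows the black sign in the brown block at (325,420) and the dark holder at (500,240), both in the 800x600 scale. In the top picture the block is at (563,282), the sign at (583,268), and the holder's mouth at (260,290) with its knob at (290,290). I'll enlarge both areas.

```bash
python3 - <<'E'
from h import *
t=cv2.imread('pics/t1.png')
a=t[100:260,325:425];b=t[165:215,140:210]
s=cv2.imread('pics/s1.png');c=s[220:320,165:265]
d=s[120:185,290:350]
R=lambda i,f:cv2.resize(i,None,fx=f,fy=f,interpolation=cv2.INTER_CUBIC)
W=np.zeros((600,800,3),np.uint8)
def put(i,x,y):W[y:y+i.shape[0],x:x+i.shape[1]]=i
put(R(t[155:215,330:400],5.5),0,0)      # origin(330,155)
put(R(b,5.5),400,0)           # (140,165)
put(R(s[225:315,170:245],3),0,330)     # (170,225)
put(R(s[125:180,295:345],4.8),400,330)     # (295,125)
cv2.imwrite('pics/c1.png',W)
E
```

```text
(no output)
```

View pics/c1.png

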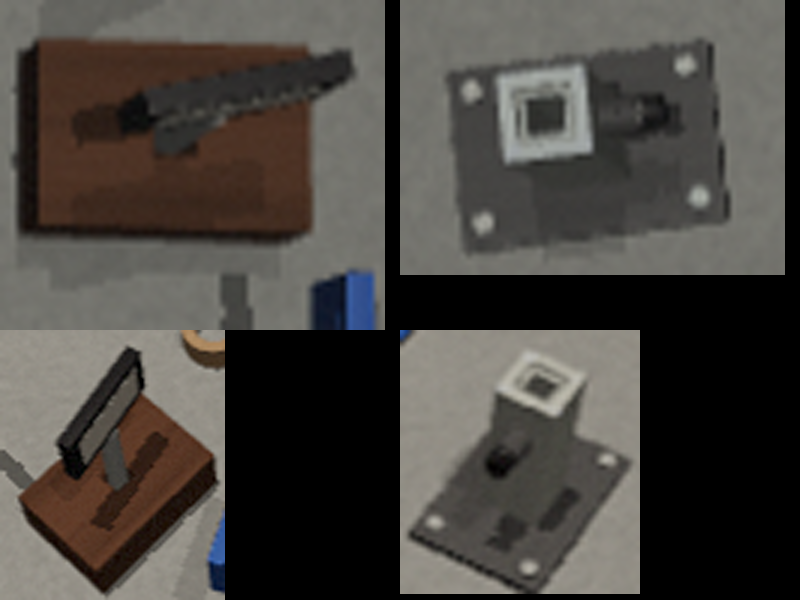

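The crop shows these positions (crop pixels):
- Panel top face: (145,94), (350,51), (353,78) and (150,118).
- Block top corners: (38,40), (310,48), (312,230) and (38,228).
- Sleeve rim corners, top view: (497,75), (583,65), (592,155) and (505,163).
- Foot plate corners: (450,72), (710,42), (728,218) and (465,252).

```bash
python3 - <<'E'
from h import *
def f(pts,z,n,o,c0,s):
    P=np.array([onz(n,((u-c0[0]+.5)/s-.5+o[0],(v-c0[1]+.5)/s-.5+o[1]),z) for u,v in pts])[:,:2]
    e=P[1]-P[0]+P[2]-P[3]; print(P.round(0).tolist(),'c',P.mean(0).round(1),'edge01 deg',np.degrees(np.arctan2(e[1],e[0])).round(1),'len',np.linalg.norm(e)/2)
T=((330,155),(0,0),5.5);B=((140,165),(400,0),5.5)
print('panel');f([(145,94),(350,51),(353,78),(150,118)],.18,'t1',*T)
print('block');f([(38,40),(310,48),(312,230),(38,228)],.05,'t1',*T)
print('sleeve');f([(497,75),(583,65),(592,155),(505,163)],.108,'t1',*B)
print('plate');f([(450,72),(710,42),(728,218),(465,252)],.008,'t1',*B)
S=((295,125),(400,330),4.8)
print('sleeve scene');f([(495,393),(530,352),(588,376),(554,415)],.108,'s1',*S)
print('plate scene');f([(410,538),(495,435),(630,460),(535,592)],.008,'s1',*S)
C=((170,225),(0,330),3)
print('panel top scene, line');f([(60,440),(128,348),(138,352),(70,446)],.18,'s1',*C)
E
```

```text
panel
[[476.0, -165.0], [492.0, -253.0], [481.0, -254.0], [466.0, -167.0]] c [ 478.6 -209.8] edge01 deg -79.8 len 88.65787587063059
block
[[527.0, -147.0], [520.0, -277.0], [432.0, -272.0], [436.0, -142.0]] c [ 479.  -209.8] edge01 deg -92.4 len 130.05776834314653
sleeve
[[484.0, 311.0], [488.0, 273.0], [447.0, 268.0], [444.0, 307.0]] c [465.7 290. ] edge01 deg -85.3 len 39.013506996264695
plate
[[504.0, 358.0], [516.0, 229.0], [428.0, 221.0], [415.0, 349.0]] c [465.7 289. ] edge01 deg -84.3 len 129.1600712222728
sleeve scene
[[452.0, 265.0], [449.0, 306.0], [487.0, 311.0], [489.0, 272.0]] c [468.8 288.4] edge01 deg 93.5 len 40.150894197267526
plate scene
[[434.0, 215.0], [426.0, 320.0], [506.0, 356.0], [519.0, 228.0]] c [471.2 279.8] edge01 deg 95.2 len 116.90723089610681
panel top scene, line
[[485.0, -254.0], [471.0, -170.0], [479.0, -168.0], [494.0, -253.0]] c [ 482.2 -210.9] edge01 deg 99.7 len 85.79034324234591
```

>>> {"fn": "send_rows", "kwargs": {"targets": [[10, -33, 0, -0.04], [20, -66, 0, -0.08], [30, -98, 0, -0.125], [40, -131, 0, -0.166], [49, -164, 0, -0.21], [59, -197, 0, -0.25], [69, -229, 0, -0.29], [79, -262, 0, -0.332]], "claw": -0.2, "squeeze": 70}}

```text
time: 0.77
tool_pos: [0.3215, 0.3123, 0.3034]
ee_rot: [[-0.744, 0.669, -0.0], [0.669, 0.744, -0.0], [0.0, -0.001, -1.0]]
contact_force: [0.5, -0.1, 0.4]
opening: 0.0513
grip_force: 0.0
```

>>> {"fn": "send_rows", "kwargs": {"targets": [[10, -33, 0, -0.04], [20, -66, 0, -0.08], [30, -98, 0, -0.125], [40, -131, 0, -0.166], [49, -164, 0, -0.21], [59, -197, 0, -0.25], [69, -229, 0, -0.29], [79, -262, 0, -0.332]]}}

```text
time: 1.43
tool_pos: [0.4004, 0.0504, 0.3036]
ee_rot: [[-0.485, 0.875, -0.0], [0.875, 0.485, 0.0], [0.0, 0.0, -1.0]]
contact_force: [0.7, -0.3, 0.1]
opening: 0.0509
grip_force: 0.0
```

>>> {"fn": "send_rows", "kwargs": {"targets": [[10, -33, 0, -0.04], [20, -66, 0, -0.08], [30, -98, 0, -0.125], [40, -131, 0, -0.166], [52, -170, 0, -0.22], [66, -217, 0, -0.28], [79, -262, 0, -0.332], [79, -262, 0, -0.332]]}}

```text
time: 2.1
tool_pos: [0.4804, -0.2149, 0.3037]
ee_rot: [[-0.17, 0.985, 0.001], [0.985, 0.17, -0.003], [-0.003, 0.0, -1.0]]
contact_force: [0.1, 1.0, 1.0]
opening: 0.0513
grip_force: 0.0
```

```bash
python3 - <<'E'
from h import *
a=snap('wrist','w1')
i=cv2.imread('pics/w1.png');cv2.imwrite('pics/w1b.png',cv2.resize(i,(800,600),interpolation=cv2.INTER_CUBIC))
s=env.get_state();print(s['time'],s['tool_pos'],s['ee_rot'],s['opening'],a['pose'])
x=np.radians(10);ex=np.array([np.cos(x),np.sin(x),0]);ey=np.array([-np.sin(x),np.cos(x),0]);c=np.array([.480,-.210,.18])
print(proj('w1',[c+sx*.006*ex+sy*.045*ey for sx,sy in((1,1),(1,-1),(-1,-1),(-1,1))])*1.5625)
E
```

```text
2.15 [ 0.48040759 -0.214836    0.30361025] [[-1.70847963e-01  9.85297345e-01  3.41119787e-04]
 [ 9.85294366e-01  1.70848286e-01 -2.42390141e-03]
 [-2.44654335e-03 -7.80152138e-05 -9.99997004e-01]] 0.05082608117655215 [[ 9.85757583e-01  1.60334490e-01  5.07428662e-02  4.67470225e-01]
 [ 1.68171602e-01 -9.40790941e-01 -2.94330967e-01 -1.41670936e-01]
 [ 5.47023396e-04  2.98672492e-01 -9.54355512e-01  3.73622468e-01]
 [ 0.00000000e+00  0.00000000e+00  0.00000000e+00  1.00000000e+00]]
[[410.09418297 217.63684975]
 [409.24320507 405.583861  ]
 [384.38490788 405.71334052]
 [381.75420683 217.79742001]]
```

View pics/w1b.png

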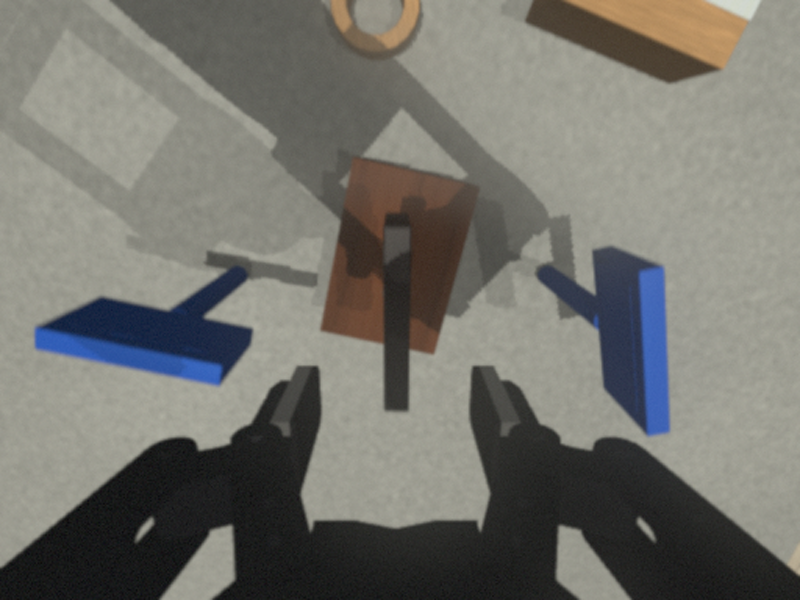

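The wrist picture shows the panel's top face at (384..410, 225..409), midway between the fingers and parallel to the pads. The sign centre is therefore about (480,-213) mm at a yaw of 10°. I'll descend and grip.

>>> {"fn": "send_rows", "kwargs": {"targets": [[0, 0, -20, 0], [0, 1, -45, 0], [0, 2, -65, 0], [0, 2, -80, 0], [0, 2, -90, 0], [0, 2, -94, 0], [0, 2, -94, 0], [0, 2, -94, 0]]}}

```text
time: 2.82
tool_pos: [0.48, -0.2079, 0.2106]
ee_rot: [[-0.176, 0.984, 0.001], [0.984, 0.176, -0.0], [-0.0, 0.001, -1.0]]
contact_force: [0.5, 0.5, 0.2]
opening: 0.051
grip_force: 0.0
```

>>> {"fn": "send_rows", "kwargs": {"targets": [[0, 0, 0, 0], [0, 0, 0, 0], [0, 0, 0, 0], [0, 0, 0, 0], [0, 0, 0, 0], [0, 0, 0, 0], [0, 0, 0, 0], [0, 0, 0, 0]], "claw": 1, "squeeze": 70}}

```text
time: 3.48
tool_pos: [0.4802, -0.2084, 0.211]
ee_rot: [[-0.175, 0.985, 0.001], [0.985, 0.175, -0.001], [-0.001, 0.001, -1.0]]
contact_force: [-0.6, 1.2, 5.9]
opening: 0.0114
grip_force: 68.3
```

Gripped at an 11.4 mm opening. Now I'll lift straight up.

>>> {"fn": "send_rows", "kwargs": {"targets": [[0, 0, 8, 0], [0, 0, 20, 0], [0, 0, 40, 0], [0, 0, 65, 0], [0, 0, 95, 0], [0, 0, 125, 0], [0, 0, 145, 0], [0, 0, 150, 0]]}}

```text
time: 4.15
tool_pos: [0.4809, -0.2087, 0.3651]
ee_rot: [[-0.175, 0.985, 0.006], [0.985, 0.175, -0.004], [-0.005, 0.006, -1.0]]
contact_force: [1.2, -0.9, -1.5]
opening: 0.0112
grip_force: 69.2
```

>>> {"fn": "send_rows", "kwargs": {"targets": [[0, 0, 0, 0], [0, 0, 0, 0], [0, 0, 0, 0], [0, 0, 0, 0]]}}

```text
time: 4.48
tool_pos: [0.4787, -0.2074, 0.3572]
ee_rot: [[-0.175, 0.985, -0.004], [0.985, 0.175, 0.003], [0.003, -0.004, -1.0]]
contact_force: [1.0, 0.2, -3.1]
opening: 0.011
grip_force: 69.1
```

```bash
python3 - <<'E'
from h import *
snap('wrist','w2');snap('scene','s2')
w=cv2.imread('pics/w2.png');s=cv2.imread('pics/s2.png')
s=s[100:340,100:340]
W=np.hstack([cv2.resize(w,(400,300)),cv2.resize(s,(400,400),interpolation=cv2.INTER_CUBIC)[:300]*1]) if 0 else None
c=np.zeros((600,800,3),np.uint8);c[:300,:400]=cv2.resize(w,(400,300));c[:600,400:]=cv2.resize(s[:,40:200],(400,600),interpolation=cv2.INTER_CUBIC)
cv2.imwrite('pics/c2.png',c)
t=env.get_state();print(t['time'],t['tool_pos'],t['contact_force'],t['ft_torque'],t['grip_force'])
E
```

```text
4.5833 [ 0.47904264 -0.20764063  0.3579085 ] [ 0.17851399 -0.59117871 -3.4150091 ] [ 0.01486335 -0.07453229  0.03402758] 69.07321572303772
```

View pics/c2.png

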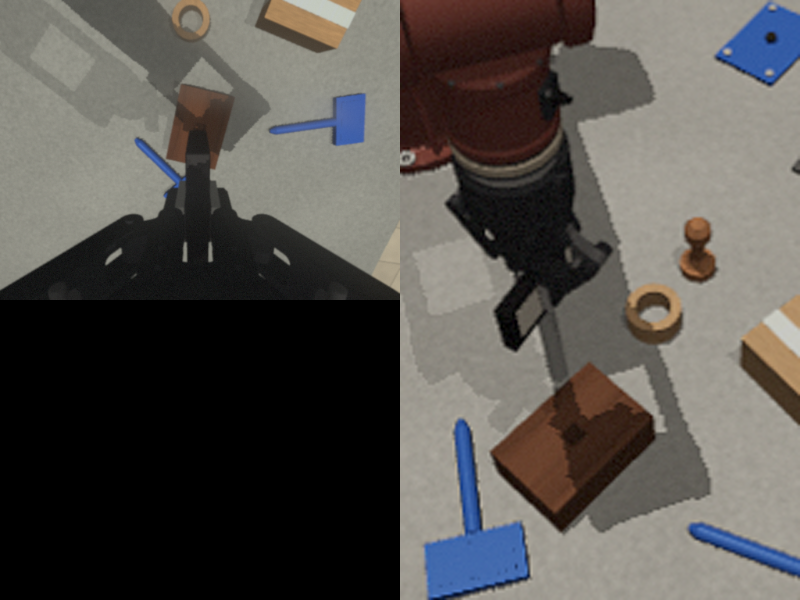

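The sign hangs upright in the gripper, clear of the block. The blue look-alikes now lie flat on the table, away from the bystanders. Next I'll carry the sign over to the holder.

>>> {"fn": "send_rows", "kwargs": {"targets": [[0, 15, 0, 0], [0, 40, 0, -0.01], [-1, 70, 0, -0.02], [-2, 105, 0, -0.03], [-3, 140, 0, -0.03], [-4, 175, 0, -0.03], [-5, 210, 0, -0.04], [-6, 245, 0, -0.04]]}}

```text
time: 5.25
tool_pos: [0.4731, 0.0386, 0.3592]
ee_rot: [[-0.135, 0.991, -0.001], [0.991, 0.135, 0.0], [0.0, -0.001, -1.0]]
contact_force: [0.6, -0.1, -3.0]
opening: 0.0113
grip_force: 69.0
```

>>> {"fn": "send_rows", "kwargs": {"targets": [[-1, 35, 0, 0], [-2, 70, 0, -0.01], [-3, 105, 0, -0.02], [-4, 140, 0, -0.03], [-5, 175, 0, -0.03], [-6, 205, 0, -0.03], [-7, 235, 0, -0.04], [-7, 250, 0, -0.04]]}}

```text
time: 5.92
tool_pos: [0.4658, 0.2902, 0.3589]
ee_rot: [[-0.098, 0.995, -0.002], [0.995, 0.098, 0.001], [0.002, -0.002, -1.0]]
contact_force: [-0.1, -0.4, -2.9]
opening: 0.0112
grip_force: 69.0
```

>>> {"fn": "send_rows", "kwargs": {"targets": [[0, 7, -10, 0], [0, 7, -20, 0], [0, 7, -25, 0], [0, 7, -25, 0], [0, 7, -25, 0], [0, 7, -25, 0], [0, 7, -25, 0], [0, 7, -25, 0]]}}

```text
time: 6.58
tool_pos: [0.4671, 0.2936, 0.3357]
ee_rot: [[-0.095, 0.995, 0.001], [0.995, 0.095, 0.001], [0.0, 0.001, -1.0]]
contact_force: [-0.4, -0.1, -2.8]
opening: 0.0113
grip_force: 68.9
```

```bash
python3 - <<'E'
from h import *
snap('wrist','w3');snap('scene','s3');snap('top','t3')
w=cv2.imread('pics/w3.png');s=cv2.imread('pics/s3.png');t=cv2.imread('pics/t3.png')
R=lambda i,f:cv2.resize(i,None,fx=f,fy=f,interpolation=cv2.INTER_CUBIC)
c=np.zeros((600,800,3),np.uint8);c[:,:400]=R(s[60:180,280:360],5)
c[:300,400:]=R(w[0:300,56:456],1)
c[300:,400:]=R(t[160:220,130:210],5)
cv2.imwrite('pics/c3.png',c)
t=env.get_state();print(t['time'],t['tool_pos'],t['ee_rot'],t['contact_force'],t['ft_torque'],t['grip_force'])
print('mouth in s3,w3',proj('s3',[.467,.2895,.108]),proj('w3',[.467,.2895,.108]))
E
```

```text
6.7333 [0.46690579 0.29381533 0.33539433] [[-9.55102849e-02  9.95428106e-01  8.19384808e-04]
 [ 9.95428420e-01  9.55100740e-02  2.92869684e-04]
 [ 2.13271211e-04  8.43610992e-04 -9.99999621e-01]] [-0.5196337   0.46800785 -1.86883439] [-0.07787397  0.02689721  0.00880925] 68.94748449325562
mouth in s3,w3 [[323.80938798 135.30190613]] [[252.0543478 178.9216153]]
```

View pics/c3.png

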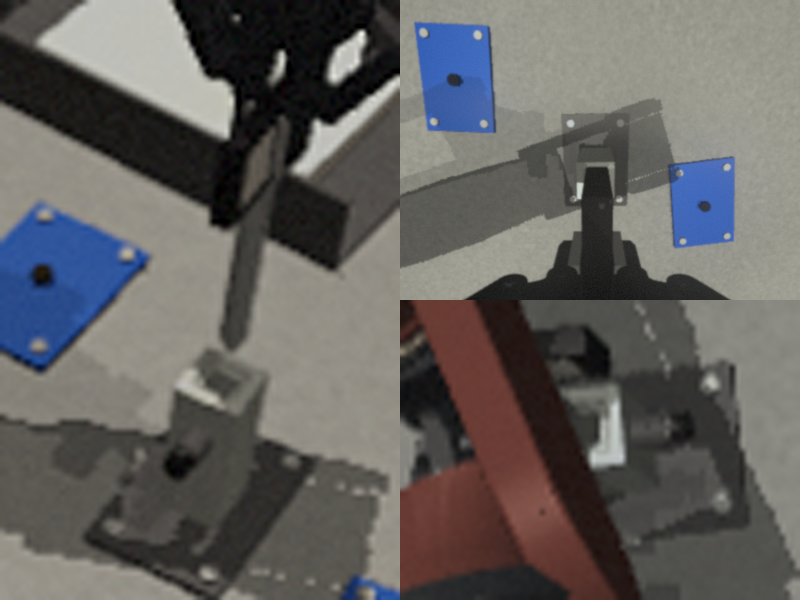

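In the scene crop the mouth's centre is at (221,380) and the post's end is at (231,349), nearly above it. The panel is parallel to the plate. I'll work out the offset.

```bash
python3 - <<'E'
from h import *
g=lambda u,v:((u+.5)/5-.5+280,(v+.5)/5-.5+60)
for z in(.1295,.1325,.1355):print('foot',z,onz('s3',g(231,348),z).round(1))
print('mouth',onz('s3',g(221,380),.108).round(1))
F=np.array([.467,.2895,.1325])
a=proj('s3',[F,F+[0,0,.01],F+[0,0,.12]]);print('ideal foot/taper/panel bottom crop',((a-[280,60]+.5)*5-.5).round(0))
E
```

```text
foot 0.1295 [467.8 293.6 129.5]
foot 0.1325 [469.2 290.9 132.5]
foot 0.1355 [470.6 288.2 135.5]
mouth [467.6 288.5 108. ]
ideal foot/taper/panel bottom crop [[226. 348.]
 [229. 335.]
 [255. 180.]]
```

>>> {"fn": "send_rows", "kwargs": {"targets": [[-1, -2, 0, 0], [-1, -2, -5, 0], [-1, -2, -10, 0], [-1, -2, -15, 0], [-1, -2, -20, 0], [-1, -2, -25, 0], [-1, -2, -28, 0], [-1, -2, -28, 0]]}}

```text
time: 7.4
tool_pos: [0.4651, 0.2917, 0.3055]
ee_rot: [[-0.096, 0.995, -0.002], [0.995, 0.096, -0.001], [-0.001, -0.002, -1.0]]
contact_force: [-0.7, -0.3, -3.5]
opening: 0.0112
grip_force: 69.0
```

>>> {"fn": "send_rows", "kwargs": {"targets": [[0, 0, -2, 0], [0, 0, -4, 0], [0, 0, -6, 0], [0, 0, -8, 0], [0, 0, -10, 0], [0, 0, -10, 0]]}}

```text
time: 7.9
tool_pos: [0.4655, 0.2918, 0.2964]
ee_rot: [[-0.096, 0.995, -0.001], [0.995, 0.096, -0.0], [-0.0, -0.001, -1.0]]
contact_force: [-0.5, 0.7, -2.8]
opening: 0.0113
grip_force: 69.0
```

>>> {"fn": "send_rows", "kwargs": {"targets": [[0, 0, -1, 0], [0, 0, -2, 0], [0, 0, -3, 0], [0, 0, -4, 0], [0, 0, -5, 0], [0, 0, -6, 0], [0, 0, -7, 0], [0, 0, -7, 0]]}}

```text
time: 8.57
tool_pos: [0.4656, 0.2919, 0.2896]
ee_rot: [[-0.096, 0.995, -0.0], [0.995, 0.096, -0.0], [-0.0, -0.0, -1.0]]
contact_force: [-0.2, -0.4, -3.8]
opening: 0.0114
grip_force: 69.0
```

>>> {"fn": "send_rows", "kwargs": {"targets": [[0, 0, -1, 0], [0, 0, -2, 0], [0, 0, -3, 0], [0, 0, -4, 0], [0, 0, -5, 0], [0, 0, -6, 0]]}}

```text
time: 9.07
tool_pos: [0.4657, 0.292, 0.2837]
ee_rot: [[-0.096, 0.995, -0.0], [0.995, 0.096, -0.0], [-0.0, -0.0, -1.0]]
contact_force: [0.4, 0.4, -3.5]
opening: 0.0112
grip_force: 69.0
```

>>> {"fn": "send_rows", "kwargs": {"targets": [[0, 0, -1, 0], [0, 0, -2, 0], [0, 0, -3, 0], [0, 0, -4, 0], [0, 0, -5, 0]]}}

```text
time: 9.48
tool_pos: [0.4661, 0.2923, 0.28]
ee_rot: [[-0.096, 0.995, 0.001], [0.995, 0.096, 0.001], [0.001, 0.001, -1.0]]
contact_force: [-1.4, 0.2, 2.5]
opening: 0.0113
grip_force: 69.7
```

>>> {"fn": "send_rows", "kwargs": {"targets": [[0, 0, -1, 0], [0, 0, -2, 0], [0, 0, -3, 0], [0, 0, -4, 0], [0, 0, -5, 0]]}}

```text
time: 9.9
tool_pos: [0.4665, 0.2924, 0.275]
ee_rot: [[-0.096, 0.995, 0.003], [0.995, 0.096, 0.001], [0.001, 0.003, -1.0]]
contact_force: [-0.7, 1.2, 7.9]
opening: 0.0111
grip_force: 70.6
```

>>> {"fn": "send_rows", "kwargs": {"targets": [[0, 0, -1, 0], [0, 0, -2, 0], [0, 0, -3, 0], [0, 0, -4, 0]]}}

```text
time: 10.23
tool_pos: [0.4666, 0.2924, 0.2712]
ee_rot: [[-0.096, 0.995, 0.003], [0.995, 0.096, 0.001], [0.001, 0.003, -1.0]]
contact_force: [0.2, 0.6, 4.6]
opening: 0.0115
grip_force: 70.4
```

The post is over the plunger, peaking at about 11 N. Next I'll slide on to just above the highest possible stop.

>>> {"fn": "send_rows", "kwargs": {"targets": [[0, 0, -1.5, 0], [0, 0, -3, 0], [0, 0, -4.5, 0], [0, 0, -6, 0], [0, 0, -7.5, 0], [0, 0, -9, 0]]}}

```text
time: 10.73
tool_pos: [0.4666, 0.2924, 0.262]
ee_rot: [[-0.096, 0.995, 0.003], [0.995, 0.096, 0.001], [0.001, 0.003, -1.0]]
contact_force: [-0.3, 0.8, 6.3]
opening: 0.0109
grip_force: 70.4
```

>>> {"fn": "send_rows", "kwargs": {"targets": [[0, 0, -1.5, 0], [0, 0, -3, 0], [0, 0, -4.5, 0], [0, 0, -6, 0], [0, 0, -7, 0]]}}

```text
time: 11.15
tool_pos: [0.4666, 0.2924, 0.2549]
ee_rot: [[-0.096, 0.995, 0.003], [0.995, 0.096, 0.001], [0.001, 0.003, -1.0]]
contact_force: [0.2, 1.1, 4.7]
opening: 0.0115
grip_force: 70.2
```

>>> {"fn": "send_rows", "kwargs": {"targets": [[0, 0, -1, 0], [0, 0, -2, 0], [0, 0, -2, 0]]}}

```text
time: 11.4
tool_pos: [0.4666, 0.2924, 0.2527]
ee_rot: [[-0.096, 0.995, 0.003], [0.995, 0.096, 0.001], [0.001, 0.003, -1.0]]
contact_force: [0.8, 1.0, 3.8]
opening: 0.0113
grip_force: 70.0
```

>>> {"fn": "send_rows", "kwargs": {"targets": [[0, 0, -1, 0], [0, 0, -2, 0], [0, 0, -2, 0]]}}

```text
time: 11.65
tool_pos: [0.4665, 0.2924, 0.2504]
ee_rot: [[-0.096, 0.995, 0.003], [0.995, 0.096, 0.001], [0.001, 0.003, -1.0]]
contact_force: [0.5, 1.4, 3.2]
opening: 0.0112
grip_force: 69.9
```

>>> {"fn": "send_rows", "kwargs": {"targets": [[0, 0, -0.8, 0], [0, 0, -1.5, 0]]}}

```text
time: 11.82
tool_pos: [0.4665, 0.2924, 0.2492]
ee_rot: [[-0.096, 0.995, 0.002], [0.995, 0.096, 0.001], [0.001, 0.003, -1.0]]
contact_force: [0.8, 1.9, 6.6]
opening: 0.0111
grip_force: 70.2
```

>>> {"fn": "send_rows", "kwargs": {"targets": [[0, 0, -0.8, 0], [0, 0, -1.5, 0]]}}

```text
time: 11.98
tool_pos: [0.4665, 0.2924, 0.2477]
ee_rot: [[-0.096, 0.995, 0.002], [0.995, 0.096, 0.001], [0.001, 0.003, -1.0]]
contact_force: [0.1, 0.9, 6.3]
opening: 0.011
grip_force: 70.2
```

>>> {"fn": "send_rows", "kwargs": {"targets": [[0, 0, -0.8, 0], [0, 0, -1.5, 0]]}}

```text
time: 12.15
tool_pos: [0.4665, 0.2924, 0.2462]
ee_rot: [[-0.096, 0.995, 0.002], [0.995, 0.096, 0.001], [0.001, 0.002, -1.0]]
contact_force: [1.4, 2.3, 4.7]
opening: 0.0115
grip_force: 70.2
```

>>> {"fn": "send_rows", "kwargs": {"targets": [[0, 0, -0.8, 0], [0, 0, -1.5, 0]]}}

```text
time: 12.32
tool_pos: [0.4664, 0.2924, 0.2447]
ee_rot: [[-0.096, 0.995, 0.002], [0.995, 0.096, 0.001], [0.001, 0.002, -1.0]]
contact_force: [0.9, 1.6, 5.6]
opening: 0.0114
grip_force: 70.2
```

>>> {"fn": "send_rows", "kwargs": {"targets": [[0, 0, -0.8, 0], [0, 0, -1.5, 0]]}}

```text
time: 12.48
tool_pos: [0.4664, 0.2924, 0.2432]
ee_rot: [[-0.096, 0.995, 0.002], [0.995, 0.096, 0.001], [0.001, 0.002, -1.0]]
contact_force: [0.9, 1.1, 6.8]
opening: 0.0113
grip_force: 70.2
```

>>> {"fn": "send_rows", "kwargs": {"targets": [[0, 0, -0.8, 0], [0, 0, -1.5, 0]]}}

```text
time: 12.65
tool_pos: [0.4664, 0.2924, 0.2417]
ee_rot: [[-0.096, 0.995, 0.002], [0.995, 0.096, 0.001], [0.001, 0.002, -1.0]]
contact_force: [0.7, 1.9, 3.7]
opening: 0.0117
grip_force: 70.1
```

>>> {"fn": "send_rows", "kwargs": {"targets": [[0, 0, -0.8, 0], [0, 0, -1.5, 0]]}}

```text
time: 12.82
tool_pos: [0.4663, 0.2924, 0.2401]
ee_rot: [[-0.096, 0.995, 0.002], [0.995, 0.096, 0.001], [0.001, 0.002, -1.0]]
contact_force: [1.1, 2.3, 6.5]
opening: 0.0115
grip_force: 70.2
```

>>> {"fn": "send_rows", "kwargs": {"targets": [[0, 0, -0.8, 0], [0, 0, -1.5, 0]]}}

```text
time: 12.98
tool_pos: [0.4663, 0.2924, 0.2386]
ee_rot: [[-0.096, 0.995, 0.002], [0.995, 0.096, 0.001], [0.001, 0.002, -1.0]]
contact_force: [0.9, 2.6, 5.9]
opening: 0.011
grip_force: 70.2
```

>>> {"fn": "send_rows", "kwargs": {"targets": [[0, 0, -0.8, 0], [0, 0, -1.5, 0]]}}

```text
time: 13.15
tool_pos: [0.4663, 0.2924, 0.2371]
ee_rot: [[-0.096, 0.995, 0.002], [0.995, 0.096, 0.001], [0.001, 0.002, -1.0]]
contact_force: [0.7, 2.5, 4.6]
opening: 0.0111
grip_force: 70.2
```

>>> {"fn": "send_rows", "kwargs": {"targets": [[0, 0, -0.8, 0], [0, 0, -1.5, 0]]}}

```text
time: 13.32
tool_pos: [0.4663, 0.2924, 0.2356]
ee_rot: [[-0.096, 0.995, 0.002], [0.995, 0.096, 0.001], [0.001, 0.002, -1.0]]
contact_force: [1.1, 2.3, 5.1]
opening: 0.0111
grip_force: 70.2
```

>>> {"fn": "send_rows", "kwargs": {"targets": [[0, 0, -0.8, 0], [0, 0, -1.5, 0]]}}

```text
time: 13.48
tool_pos: [0.4663, 0.2924, 0.2341]
ee_rot: [[-0.096, 0.995, 0.002], [0.995, 0.096, 0.001], [0.001, 0.002, -1.0]]
contact_force: [0.8, 1.2, 7.8]
opening: 0.0109
grip_force: 70.2
```

>>> {"fn": "send_rows", "kwargs": {"targets": [[0, 0, -0.8, 0], [0, 0, -1.5, 0]]}}

```text
time: 13.65
tool_pos: [0.4663, 0.2925, 0.2326]
ee_rot: [[-0.096, 0.995, 0.002], [0.995, 0.096, 0.001], [0.001, 0.002, -1.0]]
contact_force: [1.3, 2.4, 6.4]
opening: 0.0111
grip_force: 70.2
```

>>> {"fn": "send_rows", "kwargs": {"targets": [[0, 0, -0.8, 0], [0, 0, -1.5, 0]]}}

```text
time: 13.82
tool_pos: [0.4662, 0.2925, 0.231]
ee_rot: [[-0.096, 0.995, 0.002], [0.995, 0.096, 0.001], [0.001, 0.002, -1.0]]
contact_force: [-0.0, 2.2, 3.5]
opening: 0.0113
grip_force: 70.1
```

>>> {"fn": "send_rows", "kwargs": {"targets": [[0, 0, -0.8, 0], [0, 0, -1.5, 0]]}}

```text
time: 13.98
tool_pos: [0.4663, 0.2925, 0.2297]
ee_rot: [[-0.096, 0.995, 0.002], [0.995, 0.096, 0.001], [0.001, 0.002, -1.0]]
contact_force: [-0.1, 2.9, 7.8]
opening: 0.0112
grip_force: 70.7
```

>>> {"fn": "send_rows", "kwargs": {"targets": [[0, 0, -0.5, 0], [0, 0, -1, 0], [0, 0, -1, 0]]}}

```text
time: 14.23
tool_pos: [0.4663, 0.2925, 0.2295]
ee_rot: [[-0.096, 0.995, 0.002], [0.995, 0.096, 0.001], [0.001, 0.002, -1.0]]
contact_force: [-0.7, 1.8, 8.5]
opening: 0.0115
grip_force: 71.0
```

>>> {"fn": "send_rows", "kwargs": {"targets": [[0, 0, -0.5, 0], [0, 0, -1, 0], [0, 0, -1, 0]]}}

```text
time: 14.48
tool_pos: [0.4665, 0.2926, 0.2291]
ee_rot: [[-0.096, 0.995, 0.002], [0.995, 0.096, 0.001], [0.001, 0.002, -1.0]]
contact_force: [-2.2, 2.4, 11.9]
opening: 0.0113
grip_force: 71.3
```

>>> {"fn": "send_rows", "kwargs": {"targets": [[0, 0, -0.5, 0], [0, 0, -1, 0], [0, 0, -1, 0], [0, 0, -1, 0]]}}

```text
time: 14.82
tool_pos: [0.4666, 0.2926, 0.2286]
ee_rot: [[-0.096, 0.995, 0.002], [0.995, 0.096, 0.001], [0.001, 0.002, -1.0]]
contact_force: [-1.6, 0.3, 13.6]
opening: 0.0114
grip_force: 71.6
```

The stop is felt: the force is rising steadily, with about 8 N on the stop. I'll release and retreat upward.

>>> {"fn": "send_rows", "kwargs": {"targets": [[0, 0, 0, 0], [0, 0, 0, 0], [0, 0, 0, 0], [0, 0, 0, 0], [0, 0, 0, 0], [0, 0, 0, 0]], "claw": -0.2}}

```text
time: 15.32
tool_pos: [0.4653, 0.2917, 0.2251]
ee_rot: [[-0.096, 0.995, -0.001], [0.995, 0.096, -0.001], [-0.001, -0.001, -1.0]]
contact_force: [-0.6, -0.3, 0.5]
opening: 0.051
grip_force: 0.0
```

>>> {"fn": "send_rows", "kwargs": {"targets": [[0, 0, 5, 0], [0, 0, 20, 0], [0, 0, 45, 0], [0, 0, 70, 0], [0, 0, 95, 0], [0, 0, 115, 0], [0, 0, 120, 0], [0, 0, 120, 0]]}}

```text
time: 15.98
tool_pos: [0.4666, 0.2924, 0.3485]
ee_rot: [[-0.096, 0.995, 0.005], [0.995, 0.096, 0.002], [0.002, 0.005, -1.0]]
contact_force: [0.6, 0.2, 0.1]
opening: 0.0514
grip_force: 0.0
```

```bash
python3 - <<'E'
from h import *
snap('wrist','w4');snap('scene','s4')
w=cv2.imread('pics/w4.png');s=cv2.imread('pics/s4.png')
R=lambda i,f:cv2.resize(i,None,fx=f,fy=f,interpolation=cv2.INTER_CUBIC)
c=np.zeros((600,800,3),np.uint8);c[:,:400]=R(s[60:180,280:360],5)
c[:300,400:]=R(w[0:300,56:456],1)
c[300:,400:]=R(s[130:330,130:396],1.5)[:,:400]
cv2.imwrite('pics/c4.png',c)
t=env.get_state();print(t['time'],t['tool_pos'],t['contact_force'])
F=np.array([.467,.289,.026]);x=np.radians(5.5);ey=np.array([-np.sin(x),np.cos(x),0])
print((((proj('s4',[F+[0,0,.172]+ey*.045,F+[0,0,.172]-ey*.045,F+[0,0,.12]-ey*.045])-[280,60]+.5)*5)).round())
E
```

```text
Traceback (most recent call last):
ValueError: could not broadcast input array from shape (300,399,3) into shape (300,400,3)
```

```bash
python3 - <<'E'
from h import *
w=cv2.imread('pics/w4.png');s=cv2.imread('pics/s4.png')
R=lambda i,f:cv2.resize(i,None,fx=f,fy=f,interpolation=cv2.INTER_CUBIC)
c=np.zeros((600,800,3),np.uint8);c[:,:400]=R(s[60:180,280:360],5)
c[:300,400:]=w[0:300,56:456]
c[300:,400:]=R(s[130:330,130:397],1.5)[:,:400]
cv2.imwrite('pics/c4.png',c)
F=np.array([.467,.289,.026]);x=np.radians(5.5);ey=np.array([-np.sin(x),np.cos(x),0])
print((((proj('s4',[F+[0,0,.172]+ey*.045,F+[0,0,.172]-ey*.045,F+[0,0,.12]-ey*.045])-[280,60]+.5)*5)).round())
E
```

```text
[[281. 213.]
 [201. 310.]
 [190. 380.]]
```

View pics/c4.png

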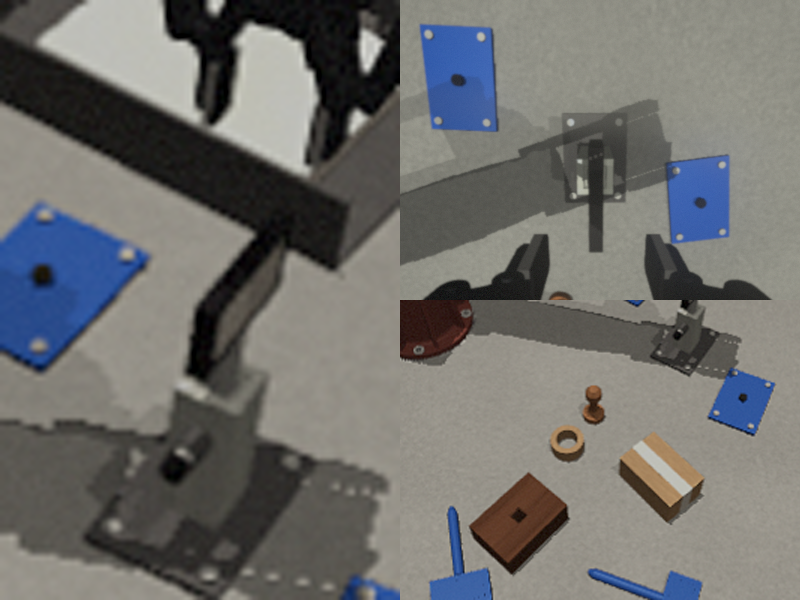

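The sign stands upright in the sleeve. Its lower panel corner is at (190,378), which matches the prediction for the stop depth. Its faces are parallel to the plate, and the bystanders have not moved. Handing in.

```bash
python3 -c "
from rig import env;print(env.finish_job())"
```

```text
the job is handed in; nothing more can be done
None
```

The sign is in the sleeve, past the plunger and pressed onto the hidden stop with an estimated 8 N. It was then released and the job handed in (no verdict was returned). The two blue look-alike signs, standing at the start, were lying flat after I gripped and lifted the sign, and I don't know whether the arm knocked them.

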